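# Demould a plaster cast held under two bars

### The arm

A 6-joint arm with a two-finger parallel gripper is mounted at the origin on the work surface. World frame = base frame: x ahead of the robot, y to its left, z up, the work surface at z = 0. Lengths are in m, angles in rad, forces in N, time in s.
With the tool pointing down it reaches from about 0.35 to 0.725 m from the base axis. Payload 4.3 kg.
Tool frame: the origin (TCP) lies midway between the tips of the shut fingers; the grasp point (between the pads) lies 19 mm behind it; z points along the fingers, y is the line along which they close (so a half turn about z gives the same grasp; the last joint's range is limited). The gripper opens to 85 mm and grips with 20 to 120 N. Pads are 22 mm wide; open, the fingers measure 114 mm over their backs; the gripper's body (76 mm by 85 mm) begins 54 mm behind the grasp point. The pads swing forward as they close: fully open they stand 13 mm farther back than shut.
Start: joints at [1.119, 0.377, 0.081, 1.274, 0, 1.46], TCP at [0.193, 0.542, 0.231] pointing down, gripper open.
Joint ranges: [-2.72, 2.72], [-0.84, 1.66], [-1.02, 1.22], [-1.77, 2.12], [-1.37, 1.28], [-3.14, 3.14]. Speed limits (rad/s): [2.57, 2.57, 3.14, 3.14, 3.14, 3.14].

### API

Orientations are given as a unit quaternion [x, y, z, w].
In Python, from rig import get_obs, capture, camera_info, job_done gives the robot as it stands.
- The arm moves only by the tool jog_arm, never from a script. Its argument "deltas" is a list of rows, each an object of numbers: "dx", "dy", "dz": the shift along the tool's x, y, z each as a share of 0.06 m, from -1 to 1; "rx", "ry", "rz": the turn, a rotation vector about the tool's x, y, z each as a share of pi/4 rad, from -1 to 1; "gripper": the opening, from 0 (shut) to 1 (fully open). In form: [{"dx": .., "dy": .., "dz": .., "rx": .., "ry": .., "rz": .., "gripper": ..}, ...]. A call has 1 to 12 rows; each row shifts and turns the commanded pose from where the row before left it, along the tool's axes as they then stand; what a row does not reach is not made up. A row lasts 1/8 s, in which the tool goes at most 62.5 mm and 10.7 degrees, less where a joint would pass 70% of its speed; a pose out of reach is approached as far as the arm can. A call with a number of a shift or a turn outside -1 to 1 is refused whole. A call with a gripper value outside its range is refused whole. The fingers move at their own pace and stop on an object; the grip force is fixed at half the most. Time passes only in rows, so rows that do not move let the fingers close. It gives the time, the measured TCP pose, the force, the opening and the grip force at its end, in the units of the state.
- get_obs(): the state, without advancing time (a new reading comes with each control period).
- capture(name): name is "side" or "top"; returns (picture, depth): 420x560x3 uint8, red, green, blue; 420x560 float32, m along the optical axis (not along the pixel's ray), 0 where there is no reading.
- camera_info(name): a dict with "K" (3x3 intrinsics, pixels), "rvec" (rotation vector, rad) and "tvec" (3), from world to camera coordinates, as OpenCV has them. Camera axes: x right, y down, z forward; pixel columns grow to the right and rows downward; lengths in m; the calibration is good to about 2 mm. A picture is of the moment at which its call begins. camera_info takes no time and is no camera call.
- job_done(): hands the job in; it is judged then, once.
The state is a dict: "time_s": time; "joint_pos": joint angles; "qd": joint speeds; "effort": joint torques, N m; "ee_pos": TCP position; "tool_rot": TCP orientation; "force": force on the tool from outside, world axes, zero at the start; "wrist_torque": the same for the moment, N m; "gripper_width": finger opening in m; "grasp_force": force on a finger pad.
Only numpy, scipy, OpenCV 4.12 (cv2) and the standard library are available. Lean on these libraries where they do the work, as an engineer would, in place of code of your own. Each camera call takes 0.05 s, during which the arm holds its last target. There are 200 camera calls.

### The job

Take the plaster cast out of its mould without breaking it and lay it on the slatted drying rack, rib up, in the middle and lengthwise along the rack, then let go. Both ends of the cast are caught under the steel bars: it has to be slid towards the one bar that has a deep pocket under it, which you cannot see and must feel, until its other end is free to be tilted up and drawn out. Set it down rather than dropping it, and do not push the other things on the bench about.

Things in the scene. Friction and masses are not known exactly. Their poses are not given: they have to be found in the camera images.
- mould: fixed plywood mould, 200 x 94 x 34 mm (x, y, z), origin at the centre of its underside, z up. Open cavity along its x: floor 15 mm above the origin, 54 mm wide in y, side walls 20 mm thick, tops at 24 mm. Under the bar at one end the pocket ends at |x| = 76 mm, under the other at 64 mm; which is which differs from run to run and cannot be seen.
- bar_p (a point): steel bar across the mould's +x end: middle of its inner edge, on top (50 mm from the mould's centre, 34 mm high). The bar is 6 mm thick, 13 mm clear above the cavity floor, and covers all from here to the mould's end; bolt heads over the side walls reach 41 mm.
- bar_n (a point): steel bar across the mould's -x end: middle of its inner edge, on top (50 mm from the mould's centre, 34 mm high). The bar is 6 mm thick, 13 mm clear above the cavity floor, and covers all from here to the mould's end; bolt heads over the side walls reach 41 mm.
- cast: loose white plaster cast, about 0.2 kg: plate 120 x 50 x 7 mm (x, y, z) with a centred rib on top, 52 mm long in x, 22 mm wide, 7 to 42 mm high. Origin: centre of the underside, z up. Starts on the cavity floor about centred, 10 mm of each end under a bar; slides 16 mm one way (the other end then comes 6 mm clear of its bar), 4 mm the other. Brittle: over 60 N against the mould breaks it.
- rack: fixed slatted wooden drying rack, 210 x 110 x 30 mm (x, y, z), long along its x, seven flat slats across it; origin at the centre of its underside, z up.
- rack_top (a point): the middle of the rack's top face, 30 mm above its underside; axes as the rack's.
- jar: bystander: glue jar with a steel cap, diameter 60 mm, 85 mm high, origin at the centre of its base; leave it alone.
- baluster: bystander: small turned dark wood baluster standing on end, diameter 52 mm, 100 mm high, origin at the centre of its base; leave it alone.
- brush: bystander: brush lying flat on the bench, origin at the middle of its underside; leave it alone.
Mind the look-alikes: they are no part of the job. Of the things that look like the mould, the larger one is meant.

How it is judged:
On the way:
1. the cast is lifted clear of the mould (z of cast in the frame of mould above 0.06 m and contact force between cast and mould below 0.01 N), for 0.1 s.
At the end, for the whole second after the job is handed in: the cast lies at rest and released flat on the rack, rib up (within 0.1 rad), its centre within 30 mm of the middle of the rack's top, its length along the rack's length within 15 degrees (horizontal distance between cast and rack_top below 0.03 m and z of cast in the frame of rack_top between -0.004 and 0.004 m and angle between cast's own z axis and vertical below 0.1 rad and angle between the x axis of cast and the x axis of rack, either way round below 0.26 rad and linear speed of cast below 0.02 m/s and contact force between the fingers and cast below 0.05 N); the robot touches nothing.
It fails at once if the cast is broken: pressed against the mould with more than 60 N (contact force between cast and mould above 60 N).
It fails at once if the cast is dropped: moving faster than 0.5 m/s out of the gripper (linear speed of cast above 0.5 m/s and contact force between the fingers and cast below 0.05 N).
It fails at once if a bystander (jar, baluster or brush) is moved by more than 30 mm (distance of any of jar, baluster, brush from where it was at the start of the episode above 0.03 m).
It also fails if it takes over 45 s, if anything falls off the work surface, if the arm or the gripper's body presses on something with over 40 N, if the wrist force passes 120 N, or if a joint passes its speed limit or range.

## Working session

There is one attempt and no reset: what is moved stays moved. The work goes in short steps, Python scripts to look and compute and a tool call to move; the robot and the scene stay as the last step left them, time stands still between calls to the robot, and variables do not carry over. Pictures are saved under pics/ and viewed, at most 10 in all, crops included, and the job is handed in when it is done.

Besides the shell and the picture viewer there is one more tool, called after "Call:" as name(argument=value, ...) on one line, values as JSON. jog_arm: Moves the arm, as the interface text tells. Its arguments: {"type":"object","properties":{"deltas":{"type":"array"}},"required":["deltas"]}

```bash
ls && mkdir -p pics
python3 - <<'E'
from rig import *
import cv2,numpy as np
for n in("top","side"):
    p,d=capture(n); np.savez(f"{n}0.npz",p=p,d=d)
    cv2.imwrite(f"pics/{n}0.png",p[:,:,::-1])
    i=camera_info(n);R=cv2.Rodrigues(np.array(i["rvec"],float))[0];print(n,i["K"],-R.T@np.array(i["tvec"]).ravel())
o=get_obs();print(o)
E
```

```text
pics
top [[538.5685433    0.         276.9462439 ]
 [  0.         538.5685433  211.48269825]
 [  0.           0.           1.        ]] [ 0.52077328 -0.00816326  1.39106958]
side [[418.96026618   0.         281.29091292]
 [  0.         418.96026618 212.76241172]
 [  0.           0.           1.        ]] [ 0.47457614 -0.78717444  0.79269723]
{'time_s': 0.1, 'joint_pos': array([ 1.11866875e+00,  3.78005893e-01,  7.97823203e-02,  1.27440179e+00,
       -1.57614430e-07,  1.46052633e+00]), 'qd': array([-0.00140578, -0.00048466,  0.0027506 , -0.00111672,  0.00048287,
       -0.00030417]), 'effort': array([ 1.53680558e-03, -4.64692926e+01,  2.70583266e+01,  1.20257496e-02,
       -2.65652750e-05,  8.10520419e-06]), 'ee_pos': array([0.19248516, 0.54121031, 0.23045408]), 'tool_rot': array([ 1.70097603e-01,  9.85426795e-01, -8.78622670e-04, -2.53710488e-04]), 'force': array([0.3540546 , 0.46510482, 0.36652088]), 'wrist_torque': array([-0.01223197,  0.00790775,  0.03626909]), 'grasp_force': 0.0, 'gripper_width': 0.08534849856642271}
```

View pics/top0.png

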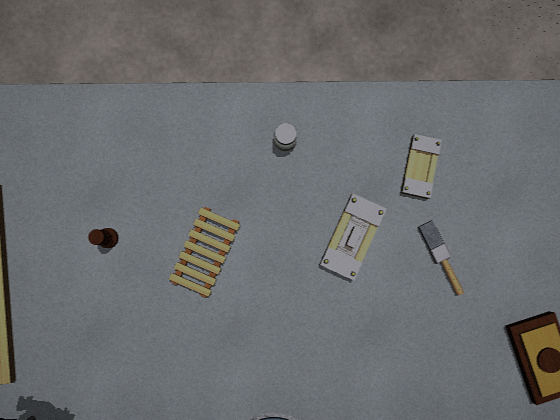

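View pics/side0.png

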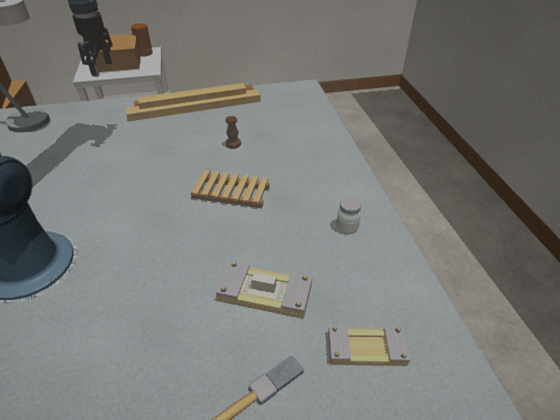

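The top view shows these candidates:
- Large mould with a white cast at pixel (353,237). It is the larger one and holds the cast with a rib, so it is the one meant.
- Small empty mould look-alike at (421,166).
- Rack at (206,252), jar at (285,136), baluster at (103,237) and brush at (440,258).

I'll check the choice in a close crop.

Run:
```python
import cv2,numpy as np
p=np.load("top0.npz")["p"][:,:,::-1]
a=cv2.resize(p[185:290,310:400],None,fx=5,fy=5,interpolation=cv2.INTER_CUBIC)
b=cv2.resize(p[200:305,165:245],None,fx=5,fy=5,interpolation=cv2.INTER_CUBIC)
c=np.hstack([a[:525],b[:525]]);c=c[:,:800]
cv2.imwrite("pics/crop1.png",cv2.convertScaleAbs(c,alpha=1.2));print(c.shape)
```

```text
(525, 800, 3)
```

View pics/crop1.png

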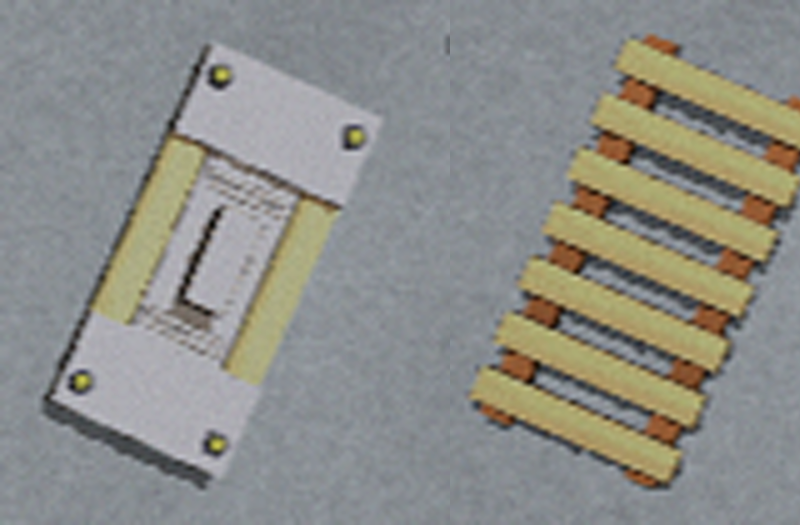

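The crop confirms the choice. This is the large mould with two steel bars and four bolts, and the plaster cast with its rib inside. Bar outer corners in the crop are (208,43), (382,120), (48,397), (222,478). The inner edges run (173,133)-(340,208) and (95,315)-(260,385). Rack slat corners are (625,38), (472,398), (672,484).

```bash
cat > h.py <<'E'
import numpy as np,cv2
from rig import *
from scipy.spatial.transform import Rotation as Ro
def cam(n):
    i=camera_info(n);return np.array(i["K"]),cv2.Rodrigues(np.array(i["rvec"],float))[0],np.array(i["tvec"],float).ravel()
def atz(n,uv,z):
    K,R,t=cam(n);c=-R.T@t;r=R.T@np.linalg.inv(K)@[uv[0],uv[1],1];return c+r*(z-c[2])/r[2]
def state(tag=""):
    o=get_obs();print(tag,round(o["time_s"],2),o["ee_pos"].round(4),Ro.from_quat(o["tool_rot"]).as_matrix().round(3).tolist(),o["force"].round(1),round(o["gripper_width"],4),round(float(o["grasp_force"]),1));return o
E
python3 - <<'E'
from h import *
f=lambda X,Y,ox,oy:((X+.5)/5-.5+ox,(Y+.5)/5-.5+oy)
M=np.array([atz("top",f(x,y,310,185),.034) for x,y in[(208,43),(382,120),(48,397),(222,478),(173,133),(340,208),(95,315),(260,385)]])
print(M.round(4));print("mould",M[:4].mean(0),"yaw",[np.degrees(np.arctan2(*(a-b)[1::-1])) for a,b in[(M[0],M[2]),(M[1],M[3])]],[np.degrees(np.arctan2(*(a-b)[1::-1]))-90 for a,b in[(M[0],M[1]),(M[2],M[3]),(M[4],M[5])]], np.linalg.norm(M[0]-M[2]),np.linalg.norm(M[0]-M[1]),M[4:].mean(0))
K=np.array([atz("top",f(x-450,y,165,200),.030) for x,y in[(625,38),(472,398),(672,484)]])
print(K.round(4),"rack",(K[0]+K[2])/2,np.degrees(np.arctan2(*(K[0]-K[1])[1::-1])),np.degrees(np.arctan2(*(K[1]-K[2])[1::-1]))-90)
# depth points rib
d=np.load("top0.npz")["d"];Kc,R,t=cam("top")
v,u=np.mgrid[0:420,0:560];P=(np.dstack([(u-Kc[0,2])/Kc[0,0]*d,(v-Kc[1,2])/Kc[1,1]*d,d])-t)@R
c=M[:4].mean(0);near=np.hypot(P[...,0]-c[0],P[...,1]-c[1])<.06
s=near&(P[...,2]>.046);q=P[s];print(len(q),q.mean(0),np.degrees(.5*np.arctan2(2*np.cov(q.T)[0,1],np.cov(q.T)[0,0]-np.cov(q.T)[1,1])))
for nm,(a,b) in {"jar":(285,136),"bal":(103,237)}.items(): print(nm,P[b,a])
for a,b in[(211,247),(213,230)]:print(P[b,a])
E
```

```text
[[ 0.6656 -0.2026  0.034 ]
 [ 0.6256 -0.2899  0.034 ]
 [ 0.4878 -0.1187  0.034 ]
 [ 0.4466 -0.2052  0.034 ]
 [ 0.6201 -0.184   0.034 ]
 [ 0.5813 -0.2675  0.034 ]
 [ 0.5286 -0.143   0.034 ]
 [ 0.4928 -0.2252  0.034 ]]
mould [ 0.55640647 -0.20407212  0.034     ] yaw [np.float64(-25.2631758403742), np.float64(-25.30120988546277)] [np.float64(-24.613958373619027), np.float64(-25.486038471380397), np.float64(-24.87549860773899)] 0.19660596013633058 0.09600504783005873 [ 0.555685   -0.20492063  0.034     ]
[[0.634  0.1819 0.03  ]
 [0.4535 0.2585 0.03  ]
 [0.4097 0.1583 0.03  ]] rack [0.52186355 0.1701009  0.03      ] -22.99326768000785 -23.590047175518322
195 [ 0.55493373 -0.20319692  0.05560726] -24.562159300912654
jar [ 0.80299156 -0.03534775  0.084979  ]
bal [0.55895419 0.40407778 0.09698958]
[5.33355297e-01 1.56691641e-01 1.18512147e-04]
[0.57560506 0.14723361 0.03723001]
```

Call:
jog_arm(deltas=[{"dx": -0.4, "dy": -0.4, "gripper": 0.7}, {"dx": -0.7, "dy": -0.69, "gripper": 0.7}, {"dx": -0.7, "dy": -0.69, "gripper": 0.7}, {"dx": -0.7, "dy": -0.69, "gripper": 0.7}, {"dx": -0.7, "dy": -0.69, "gripper": 0.7}, {"dx": -0.7, "dy": -0.69, "gripper": 0.7}, {"dx": -0.7, "dy": -0.69, "gripper": 0.7}, {"dx": -0.7, "dy": -0.69, "gripper": 0.7}, {"dx": -0.7, "dy": -0.69, "gripper": 0.7}, {"dx": -0.7, "dy": -0.69, "gripper": 0.7}, {"dx": -0.7, "dy": -0.69, "gripper": 0.7}, {"dx": -0.7, "dy": -0.69, "rz": 0.12, "gripper": 0.7}])

```text
validation failed for argument at $.de...
```

```bash
cat >> h.py <<'E'
def togo(p,yawx):
    o=state();R=Ro.from_quat(o["tool_rot"]).as_matrix();d=R.T@(np.array(p)-o["ee_pos"])
    a=np.radians(yawx);T=np.array([[np.cos(a),np.sin(a),0],[np.sin(a),-np.cos(a),0],[0,0,-1]])
    print("shares d",(d/.06).round(3),"r",(Ro.from_matrix(R.T@T).as_rotvec()/(np.pi/4)).round(4))
E
python3 -c "
from h import *
togo([.5555,-.2037,.10],154.9)"
```

```text
0.1 [0.1925 0.5412 0.2305] [[-0.942, 0.335, -0.001], [0.335, 0.942, -0.002], [0.0, -0.002, -1.0]] [0.4 0.5 0.4] 0.0853 0.0
shares d [-9.863 -9.665  2.19 ] r [-2.300e-03 -1.000e-04  1.225e-01]
```

Call:
jog_arm(deltas=[{"dx": -0.4, "dy": -0.4, "dz": 0, "rx": 0, "ry": 0, "rz": 0, "gripper": 0.7}, {"dx": -0.7, "dy": -0.69, "dz": 0, "rx": 0, "ry": 0, "rz": 0, "gripper": 0.7}, {"dx": -0.7, "dy": -0.69, "dz": 0, "rx": 0, "ry": 0, "rz": 0, "gripper": 0.7}, {"dx": -0.7, "dy": -0.69, "dz": 0, "rx": 0, "ry": 0, "rz": 0, "gripper": 0.7}, {"dx": -0.7, "dy": -0.69, "dz": 0, "rx": 0, "ry": 0, "rz": 0, "gripper": 0.7}, {"dx": -0.7, "dy": -0.69, "dz": 0, "rx": 0, "ry": 0, "rz": 0, "gripper": 0.7}, {"dx": -0.7, "dy": -0.69, "dz": 0, "rx": 0, "ry": 0, "rz": 0, "gripper": 0.7}, {"dx": -0.7, "dy": -0.69, "dz": 0, "rx": 0, "ry": 0, "rz": 0, "gripper": 0.7}, {"dx": -0.7, "dy": -0.69, "dz": 0, "rx": 0, "ry": 0, "rz": 0, "gripper": 0.7}, {"dx": -0.7, "dy": -0.69, "dz": 0, "rx": 0, "ry": 0, "rz": 0, "gripper": 0.7}, {"dx": -0.7, "dy": -0.69, "dz": 0, "rx": 0, "ry": 0, "rz": 0, "gripper": 0.7}, {"dx": -0.7, "dy": -0.69, "dz": 0, "rx": 0, "ry": 0, "rz": 0.12, "gripper": 0.7}])

```text
time_s: 1.6
ee_pos: [0.4902, -0.0746, 0.231]
tool_rot: [0.218, 0.976, 0.0, -0.0]
force: [0.2, 0.5, -0.5]
gripper_width: 0.0596
grasp_force: 0.0
```

```bash
python3 -c "
from h import *
togo([.5555,-.2037,.10],154.9)"
```

```text
1.6 [ 0.4902 -0.0746  0.231 ] [[-0.905, 0.425, -0.0], [0.425, 0.905, 0.001], [0.001, 0.0, -1.0]] [ 0.2  0.5 -0.5] 0.0596 0.0
shares d [-1.9   -1.485  2.182] r [ 0.0005 -0.0007 -0.0012]
```

Call:
jog_arm(deltas=[{"dx": -0.47, "dy": -0.37, "dz": 0.3, "rx": 0, "ry": 0, "rz": 0, "gripper": 0.6}, {"dx": -0.47, "dy": -0.37, "dz": 0.5, "rx": 0, "ry": 0, "rz": 0, "gripper": 0.6}, {"dx": -0.47, "dy": -0.37, "dz": 0.6, "rx": 0, "ry": 0, "rz": 0, "gripper": 0.6}, {"dx": -0.47, "dy": -0.37, "dz": 0.5, "rx": 0, "ry": 0, "rz": 0, "gripper": 0.6}, {"dx": 0, "dy": 0, "dz": 0.28, "rx": 0, "ry": 0, "rz": 0, "gripper": 0.6}, {"dx": 0, "dy": 0, "dz": 0, "rx": 0, "ry": 0, "rz": 0, "gripper": 0.6}, {"dx": 0, "dy": 0, "dz": 0, "rx": 0, "ry": 0, "rz": 0, "gripper": 0.6}])

```text
time_s: 2.48
ee_pos: [0.5547, -0.2007, 0.101]
tool_rot: [0.216, 0.976, 0.0, 0.0]
force: [0.4, -0.2, -0.1]
gripper_width: 0.0512
grasp_force: 0.0
```

```bash
python3 -c "
from h import *
togo([.5555,-.2037,.031],154.9)"
```

```text
2.48 [ 0.5547 -0.2007  0.101 ] [[-0.907, 0.422, 0.0], [0.422, 0.907, 0.0], [-0.0, 0.0, -1.0]] [ 0.4 -0.2 -0.1] 0.0512 0.0
shares d [-0.032 -0.041  1.167] r [0.0002 0.0003 0.0031]
```

Call:
jog_arm(deltas=[{"dx": -0.03, "dy": -0.04, "dz": 0.3, "rx": 0, "ry": 0, "rz": 0, "gripper": 0.6}, {"dx": 0, "dy": 0, "dz": 0.3, "rx": 0, "ry": 0, "rz": 0, "gripper": 0.6}, {"dx": 0, "dy": 0, "dz": 0.3, "rx": 0, "ry": 0, "rz": 0, "gripper": 0.6}, {"dx": 0, "dy": 0, "dz": 0.26, "rx": 0, "ry": 0, "rz": 0, "gripper": 0.5}, {"dx": 0, "dy": 0, "dz": 0, "rx": 0, "ry": 0, "rz": 0, "gripper": 0.4}, {"dx": 0, "dy": 0, "dz": 0, "rx": 0, "ry": 0, "rz": 0, "gripper": 0.32}, {"dx": 0, "dy": 0, "dz": 0, "rx": 0, "ry": 0, "rz": 0, "gripper": 0.3}, {"dx": 0, "dy": 0, "dz": 0, "rx": 0, "ry": 0, "rz": 0, "gripper": 0.28}, {"dx": 0, "dy": 0, "dz": 0, "rx": 0, "ry": 0, "rz": 0, "gripper": 0.27}])

```text
time_s: 3.6
ee_pos: [0.5557, -0.2046, 0.0315]
tool_rot: [0.216, 0.976, -0.001, 0.001]
force: [-1.2, -2.5, 2.2]
gripper_width: 0.0233
grasp_force: 1.0
```

Run:
```python
from h import *
togo([.5555,-.2037,.031],154.9)
p,d=capture("top");q,_=capture("side")
a=cv2.resize(p[185:290,310:400],None,fx=4,fy=4,interpolation=cv2.INTER_CUBIC)
b=cv2.resize(q[225:330,205:315],None,fx=4,fy=4,interpolation=cv2.INTER_CUBIC)
cv2.imwrite("pics/grip.png",cv2.convertScaleAbs(np.hstack([a,b])[:,:,::-1],alpha=1.3))
```

```text
3.6 [ 0.5557 -0.2046  0.0315] [[-0.906, 0.423, 0.001], [0.423, 0.906, -0.001], [-0.001, -0.001, -1.0]] [-1.2 -2.5  2.2] 0.0233 1.0
shares d [0.009 0.012 0.008] r [-0.0011  0.0017  0.0022]
```

View pics/grip.png

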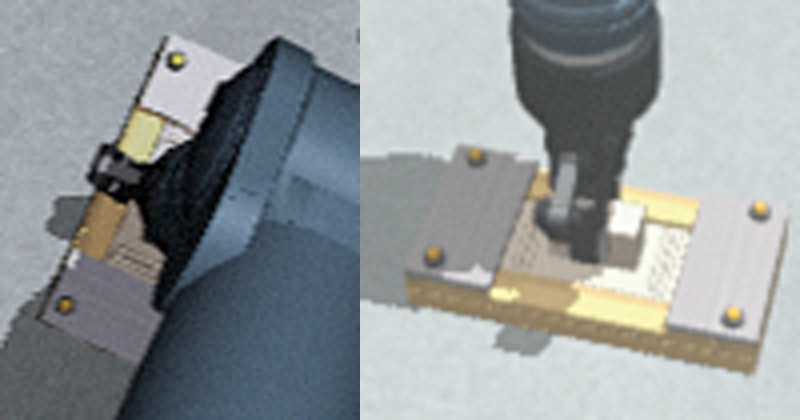

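The side crop shows the fingers straddling the rib (about (585,235) in the crop), slightly toward its near end, with the mould undisturbed. There is a light one-sided touch, so I'll shift 0.5 mm and grip.

Call:
jog_arm(deltas=[{"dx": 0, "dy": -0.01, "dz": 0, "rx": 0, "ry": 0, "rz": 0, "gripper": 0.26}, {"dx": 0, "dy": 0, "dz": 0, "rx": 0, "ry": 0, "rz": 0, "gripper": 0.25}, {"dx": 0, "dy": 0, "dz": 0, "rx": 0, "ry": 0, "rz": 0, "gripper": 0.24}])

```text
time_s: 4.08
ee_pos: [0.5553, -0.2045, 0.0311]
tool_rot: [0.216, 0.976, -0.0, 0.0]
force: [-0.2, -2.3, 3.5]
gripper_width: 0.0215
grasp_force: 39.5
```

Call:
jog_arm(deltas=[{"dx": 0, "dy": 0, "dz": 0, "rx": 0, "ry": 0, "rz": 0, "gripper": 0.1}, {"dx": 0, "dy": 0, "dz": 0, "rx": 0, "ry": 0, "rz": 0, "gripper": 0}, {"dx": 0, "dy": 0, "dz": 0, "rx": 0, "ry": 0, "rz": 0, "gripper": 0}])

```text
time_s: 4.45
ee_pos: [0.5554, -0.2045, 0.0312]
tool_rot: [0.216, 0.976, 0.0, 0.0]
force: [0.3, -0.9, 5.7]
gripper_width: 0.021
grasp_force: 59.5
```

Call:
jog_arm(deltas=[{"dx": 0, "dy": 0, "dz": -0.015, "rx": 0, "ry": 0, "rz": 0, "gripper": 0}, {"dx": 0, "dy": 0, "dz": -0.015, "rx": 0, "ry": 0, "rz": 0, "gripper": 0}, {"dx": 0, "dy": 0, "dz": -0.005, "rx": 0, "ry": 0, "rz": 0, "gripper": 0}, {"dx": 0, "dy": 0, "dz": 0, "rx": 0, "ry": 0, "rz": 0, "gripper": 0}])

```text
time_s: 4.95
ee_pos: [0.5546, -0.204, 0.0325]
tool_rot: [0.216, 0.976, 0.0, -0.001]
force: [-0.2, -0.3, -1.9]
gripper_width: 0.0213
grasp_force: 58.8
```

Call:
jog_arm(deltas=[{"dx": 0.03, "dy": 0, "dz": 0, "rx": 0, "ry": 0, "rz": 0, "gripper": 0}, {"dx": 0.03, "dy": 0, "dz": 0, "rx": 0, "ry": 0, "rz": 0, "gripper": 0}, {"dx": 0.03, "dy": 0, "dz": 0, "rx": 0, "ry": 0, "rz": 0, "gripper": 0}, {"dx": 0, "dy": 0, "dz": 0, "rx": 0, "ry": 0, "rz": 0, "gripper": 0}])

```text
time_s: 5.45
ee_pos: [0.5527, -0.2034, 0.0338]
tool_rot: [0.216, 0.976, -0.001, 0.003]
force: [5.9, -1.8, -4.9]
gripper_width: 0.0214
grasp_force: 58.9
```

Call:
jog_arm(deltas=[{"dx": 0.03, "dy": 0, "dz": 0, "rx": 0, "ry": 0, "rz": 0, "gripper": 0}, {"dx": 0.03, "dy": 0, "dz": 0, "rx": 0, "ry": 0, "rz": 0, "gripper": 0}, {"dx": 0, "dy": 0, "dz": 0, "rx": 0, "ry": 0, "rz": 0, "gripper": 0}])

```text
time_s: 5.82
ee_pos: [0.5523, -0.2032, 0.0348]
tool_rot: [0.217, 0.976, -0.001, 0.006]
force: [9.5, -4.9, -7.2]
gripper_width: 0.0214
grasp_force: 59.2
```

Call:
jog_arm(deltas=[{"dx": -0.05, "dy": 0, "dz": 0, "rx": 0, "ry": 0, "rz": 0, "gripper": 0}, {"dx": -0.05, "dy": 0, "dz": 0, "rx": 0, "ry": 0, "rz": 0, "gripper": 0}, {"dx": -0.05, "dy": 0, "dz": 0, "rx": 0, "ry": 0, "rz": 0, "gripper": 0}, {"dx": 0, "dy": 0, "dz": 0, "rx": 0, "ry": 0, "rz": 0, "gripper": 0}])

```text
time_s: 6.32
ee_pos: [0.5542, -0.2039, 0.0325]
tool_rot: [0.216, 0.976, 0.0, -0.001]
force: [-0.2, -0.6, -2.2]
gripper_width: 0.0208
grasp_force: 59.8
```

```bash
python3 -c "
from h import *
togo([.5546,-.204,.0325],154.9)"
```

```text
6.33 [ 0.5542 -0.2039  0.0325] [[-0.906, 0.422, -0.002], [0.422, 0.906, 0.001], [0.002, 0.0, -1.0]] [-0.2 -0.6 -2.2] 0.0208 59.8
shares d [-0.007  0.002 -0.001] r [ 0.0002 -0.0026  0.0028]
```

Free again. Now I'll slide the other way, away from the robot.

Call:
jog_arm(deltas=[{"dx": -0.04, "dy": 0, "dz": 0, "rx": 0, "ry": 0, "rz": 0, "gripper": 0}, {"dx": -0.04, "dy": 0, "dz": 0, "rx": 0, "ry": 0, "rz": 0, "gripper": 0}, {"dx": -0.04, "dy": 0, "dz": 0, "rx": 0, "ry": 0, "rz": 0, "gripper": 0}, {"dx": 0, "dy": 0, "dz": 0, "rx": 0, "ry": 0, "rz": 0, "gripper": 0}])

```text
time_s: 6.82
ee_pos: [0.5618, -0.2076, 0.033]
tool_rot: [0.216, 0.976, 0.0, 0.0]
force: [0.1, -0.3, -1.5]
gripper_width: 0.021
grasp_force: 59.8
```

Call:
jog_arm(deltas=[{"dx": -0.04, "dy": 0, "dz": 0, "rx": 0, "ry": 0, "rz": 0, "gripper": 0}, {"dx": -0.04, "dy": 0, "dz": 0, "rx": 0, "ry": 0, "rz": 0, "gripper": 0}, {"dx": -0.03, "dy": 0, "dz": 0, "rx": 0, "ry": 0, "rz": 0, "gripper": 0}, {"dx": 0, "dy": 0, "dz": 0, "rx": 0, "ry": 0, "rz": 0, "gripper": 0}])

```text
time_s: 7.32
ee_pos: [0.5678, -0.2103, 0.033]
tool_rot: [0.216, 0.976, 0.0, 0.0]
force: [-0.7, -0.7, -1.8]
gripper_width: 0.0211
grasp_force: 59.8
```

Call:
jog_arm(deltas=[{"dx": -0.03, "dy": 0, "dz": 0, "rx": 0, "ry": 0, "rz": 0, "gripper": 0}, {"dx": -0.03, "dy": 0, "dz": 0, "rx": 0, "ry": 0, "rz": 0, "gripper": 0}, {"dx": 0, "dy": 0, "dz": 0, "rx": 0, "ry": 0, "rz": 0, "gripper": 0}])

```text
time_s: 7.7
ee_pos: [0.5708, -0.2117, 0.0329]
tool_rot: [0.216, 0.976, 0.0, -0.0]
force: [-0.5, 0.3, -2.9]
gripper_width: 0.0209
grasp_force: 59.8
```

Run:
```python
from h import *
n=6
def tcp(k):
    t=np.radians(10.5*k/n);c,s=np.cos(t),np.sin(t)
    return np.array([60*c-16*s+1*k/n,60*s+16*c-1.5*min(1,k/3)]),t
for k in range(n):
    (a,t),(b,_)=tcp(k),tcp(k+1);d=b-a;c,s=np.cos(t),np.sin(t)
    # tool x=(c,s) in (u,w); tool z=(s,-c)
    print(k,round((d@[c,s])/60,4),round((d@[s,-c])/60,4),"ry",round(10.5/n/45,4))
```

```text
0 -0.0058 -0.0221 ry 0.0389
1 -0.0061 -0.022 ry 0.0389
2 -0.0063 -0.0219 ry 0.0389
3 -0.0058 -0.0302 ry 0.0389
4 -0.0059 -0.0301 ry 0.0389
5 -0.0059 -0.03 ry 0.0389
```

Call:
jog_arm(deltas=[{"dx": -0.006, "dy": 0, "dz": -0.022, "rx": 0, "ry": 0.039, "rz": 0, "gripper": 0}, {"dx": -0.006, "dy": 0, "dz": -0.022, "rx": 0, "ry": 0.039, "rz": 0, "gripper": 0}, {"dx": -0.006, "dy": 0, "dz": -0.022, "rx": 0, "ry": 0.039, "rz": 0, "gripper": 0}, {"dx": 0, "dy": 0, "dz": 0, "rx": 0, "ry": 0, "rz": 0, "gripper": 0}, {"dx": 0, "dy": 0, "dz": 0, "rx": 0, "ry": 0, "rz": 0, "gripper": 0}])

```text
time_s: 8.32
ee_pos: [0.5718, -0.2122, 0.0367]
tool_rot: [0.216, 0.975, 0.01, -0.045]
force: [-0.2, 0.1, -2.5]
gripper_width: 0.0212
grasp_force: 59.8
```

```bash
python3 -c "
from h import *
o=state()
print(np.degrees(Ro.from_quat(o['tool_rot']).as_matrix()[2,:2]))"
```

```text
8.32 [ 0.5718 -0.2122  0.0367] [[-0.903, 0.422, -0.083], [0.421, 0.906, 0.039], [0.091, -0.0, -0.996]] [-0.2  0.1 -2.5] 0.0212 59.8
[ 5.23490148e+00 -8.63431237e-04]
```

Tilting freely, with near end at +5.2°. I'll do the second half.

Call:
jog_arm(deltas=[{"dx": -0.006, "dy": 0, "dz": -0.03, "rx": 0, "ry": 0.039, "rz": 0, "gripper": 0}, {"dx": -0.006, "dy": 0, "dz": -0.03, "rx": 0, "ry": 0.039, "rz": 0, "gripper": 0}, {"dx": -0.006, "dy": 0, "dz": -0.03, "rx": 0, "ry": 0.039, "rz": 0, "gripper": 0}, {"dx": 0, "dy": 0, "dz": 0, "rx": 0, "ry": 0, "rz": 0, "gripper": 0}, {"dx": 0, "dy": 0, "dz": 0, "rx": 0, "ry": 0, "rz": 0, "gripper": 0}])

```text
time_s: 8.95
ee_pos: [0.5733, -0.2129, 0.0419]
tool_rot: [0.215, 0.972, 0.02, -0.089]
force: [-0.8, 1.0, -2.9]
gripper_width: 0.021
grasp_force: 59.8
```

Run:
```python
from h import *
o=state()
print(np.degrees(Ro.from_quat(o['tool_rot']).as_matrix()[2,:2]))
q,_=capture("side")
cv2.imwrite("pics/tilt.png",cv2.convertScaleAbs(cv2.resize(q[215:330,195:335],None,fx=5,fy=5,interpolation=cv2.INTER_CUBIC)[:,:,::-1],alpha=1.3))
```

```text
8.95 [ 0.5733 -0.2129  0.0419] [[-0.891, 0.422, -0.165], [0.415, 0.906, 0.077], [0.182, 0.0, -0.983]] [-0.8  1.  -2.9] 0.021 59.8
[1.04411742e+01 2.70373900e-03]
```

View pics/tilt.png

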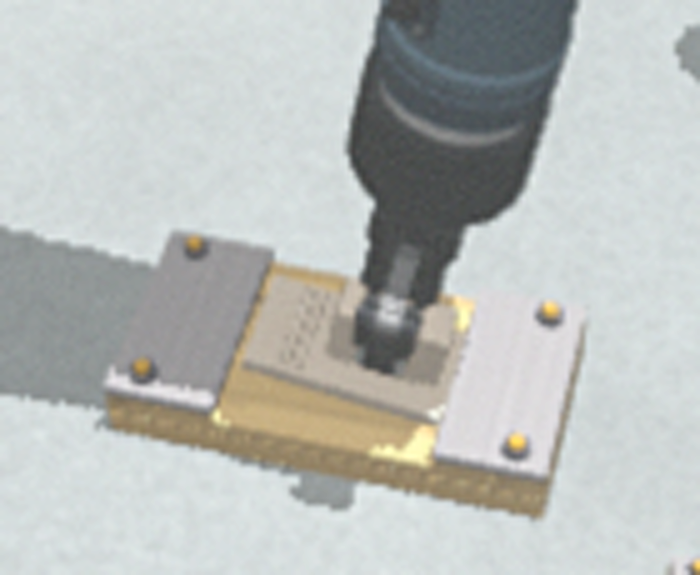

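The picture shows the cast's near end up above the left bar (crop about (250,350)), with the far end still under the right bar. I'll draw it out along the incline.

Call:
jog_arm(deltas=[{"dx": 0.05, "dy": 0, "dz": 0, "rx": 0, "ry": 0, "rz": 0, "gripper": 0}, {"dx": 0.08, "dy": 0, "dz": 0, "rx": 0, "ry": 0, "rz": 0, "gripper": 0}, {"dx": 0.08, "dy": 0, "dz": 0, "rx": 0, "ry": 0, "rz": 0, "gripper": 0}, {"dx": 0, "dy": 0, "dz": 0, "rx": 0, "ry": 0, "rz": 0, "gripper": 0}])

```text
time_s: 9.5
ee_pos: [0.5619, -0.2076, 0.0447]
tool_rot: [0.215, 0.972, 0.02, -0.09]
force: [0.3, 0.2, -1.1]
gripper_width: 0.0209
grasp_force: 59.7
```

Call:
jog_arm(deltas=[{"dx": 0.1, "dy": 0, "dz": 0, "rx": 0, "ry": 0, "rz": 0, "gripper": 0}, {"dx": 0.1, "dy": 0, "dz": 0, "rx": 0, "ry": 0, "rz": 0, "gripper": 0}, {"dx": 0.1, "dy": 0, "dz": 0, "rx": 0, "ry": 0, "rz": 0, "gripper": 0}, {"dx": 0, "dy": 0, "dz": 0, "rx": 0, "ry": 0, "rz": 0, "gripper": 0}])

```text
time_s: 10.0
ee_pos: [0.5457, -0.2, 0.0479]
tool_rot: [0.215, 0.972, 0.02, -0.09]
force: [0.2, 0.6, -2.0]
gripper_width: 0.0211
grasp_force: 59.7
```

Call:
jog_arm(deltas=[{"dx": 0.08, "dy": 0, "dz": -0.16, "rx": 0, "ry": 0, "rz": 0, "gripper": 0}, {"dx": 0.08, "dy": 0, "dz": -0.25, "rx": 0, "ry": 0, "rz": 0, "gripper": 0}, {"dx": 0.08, "dy": 0, "dz": -0.4, "rx": 0, "ry": 0, "rz": 0, "gripper": 0}, {"dx": 0.08, "dy": 0, "dz": -0.4, "rx": 0, "ry": 0, "rz": 0, "gripper": 0}, {"dx": 0.08, "dy": 0, "dz": -0.4, "rx": 0, "ry": -0.116, "rz": 0, "gripper": 0}, {"dx": 0, "dy": 0, "dz": -0.2, "rx": 0, "ry": -0.116, "rz": 0, "gripper": 0}, {"dx": 0, "dy": 0, "dz": 0, "rx": 0, "ry": 0, "rz": 0, "gripper": 0}, {"dx": 0, "dy": 0, "dz": 0, "rx": 0, "ry": 0, "rz": 0, "gripper": 0}])

```text
time_s: 11.0
ee_pos: [0.5417, -0.1982, 0.1593]
tool_rot: [0.216, 0.976, 0.0, -0.001]
force: [0.5, -0.9, -2.1]
gripper_width: 0.0208
grasp_force: 59.8
```

Run:
```python
from h import *
togo([.522,.170,.10],156.7)
q,_=capture("side")
cv2.imwrite("pics/lift.png",cv2.convertScaleAbs(cv2.resize(q[150:330,175:335],None,fx=3.3,fy=3.3,interpolation=cv2.INTER_CUBIC)[:,:,::-1],alpha=1.3))
```

```text
11.0 [ 0.5417 -0.1982  0.1593] [[-0.906, 0.422, -0.002], [0.422, 0.906, 0.001], [0.003, 0.0, -1.0]] [ 0.5 -0.9 -2.1] 0.0208 59.8
shares d [2.888 5.424 0.996] r [ 0.0002 -0.0036 -0.0375]
```

View pics/lift.png

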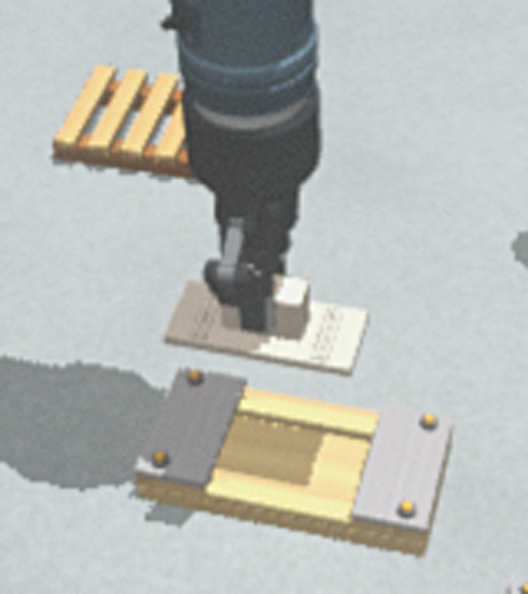

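The cast is clear of the mould and level in the grip. Next I'll carry it to the rack.

Call:
jog_arm(deltas=[{"dx": 0.2, "dy": 0.4, "dz": 0, "rx": 0, "ry": 0, "rz": 0, "gripper": 0}, {"dx": 0.3, "dy": 0.6, "dz": 0, "rx": 0, "ry": 0, "rz": 0, "gripper": 0}, {"dx": 0.36, "dy": 0.68, "dz": 0, "rx": 0, "ry": 0, "rz": 0, "gripper": 0}, {"dx": 0.36, "dy": 0.68, "dz": 0, "rx": 0, "ry": 0, "rz": 0, "gripper": 0}, {"dx": 0.36, "dy": 0.68, "dz": 0, "rx": 0, "ry": 0, "rz": 0, "gripper": 0}, {"dx": 0.36, "dy": 0.68, "dz": 0, "rx": 0, "ry": 0, "rz": 0, "gripper": 0}, {"dx": 0.36, "dy": 0.68, "dz": 0.2, "rx": 0, "ry": 0, "rz": 0, "gripper": 0}, {"dx": 0.35, "dy": 0.6, "dz": 0.3, "rx": 0, "ry": 0, "rz": 0, "gripper": 0}, {"dx": 0.2, "dy": 0.35, "dz": 0.3, "rx": 0, "ry": 0, "rz": -0.037, "gripper": 0}, {"dx": 0, "dy": 0, "dz": 0.2, "rx": 0, "ry": 0, "rz": 0, "gripper": 0}, {"dx": 0, "dy": 0, "dz": 0, "rx": 0, "ry": 0, "rz": 0, "gripper": 0}])

```text
time_s: 12.42
ee_pos: [0.5216, 0.1643, 0.0977]
tool_rot: [0.202, 0.979, -0.001, -0.002]
force: [0.2, 0.6, -2.0]
gripper_width: 0.021
grasp_force: 59.7
```

Run:
```python
from h import *
togo([.522,.170,.049],156.7)
```

```text
12.43 [0.5216 0.1643 0.0977] [[-0.918, 0.396, -0.005], [0.396, 0.918, -0.001], [0.004, -0.003, -1.0]] [ 0.2  0.6 -2. ] 0.021 59.7
shares d [0.028 0.093 0.812] r [-0.0032 -0.0056 -0.0011]
```

Call:
jog_arm(deltas=[{"dx": 0.03, "dy": 0.09, "dz": 0.2, "rx": -0.003, "ry": -0.005, "rz": 0, "gripper": 0}, {"dx": 0, "dy": 0, "dz": 0.3, "rx": 0, "ry": 0, "rz": 0, "gripper": 0}, {"dx": 0, "dy": 0, "dz": 0.2, "rx": 0, "ry": 0, "rz": 0, "gripper": 0}, {"dx": 0, "dy": 0, "dz": 0.1, "rx": 0, "ry": 0, "rz": 0, "gripper": 0}, {"dx": 0, "dy": 0, "dz": 0, "rx": 0, "ry": 0, "rz": 0, "gripper": 0}, {"dx": 0, "dy": 0, "dz": 0, "rx": 0, "ry": 0, "rz": 0, "gripper": 0}])

```text
time_s: 13.18
ee_pos: [0.5234, 0.1708, 0.0519]
tool_rot: [0.202, 0.979, 0.001, 0.002]
force: [0.3, 0.5, -1.9]
gripper_width: 0.0207
grasp_force: 59.7
```

Call:
jog_arm(deltas=[{"dx": 0, "dy": 0, "dz": 0.03, "rx": 0, "ry": 0, "rz": 0, "gripper": 0}, {"dx": 0, "dy": 0, "dz": 0.03, "rx": 0, "ry": 0, "rz": 0, "gripper": 0}, {"dx": 0, "dy": 0, "dz": 0, "rx": 0, "ry": 0, "rz": 0, "gripper": 0}, {"dx": 0, "dy": 0, "dz": 0, "rx": 0, "ry": 0, "rz": 0, "gripper": 0}])

```text
time_s: 13.68
ee_pos: [0.5229, 0.1707, 0.0477]
tool_rot: [0.202, 0.979, 0.001, 0.001]
force: [0.1, -0.3, -1.7]
gripper_width: 0.0209
grasp_force: 59.7
```

Call:
jog_arm(deltas=[{"dx": 0, "dy": 0, "dz": 0.02, "rx": 0, "ry": 0, "rz": 0, "gripper": 0}, {"dx": 0, "dy": 0, "dz": 0.02, "rx": 0, "ry": 0, "rz": 0, "gripper": 0}, {"dx": 0, "dy": 0, "dz": 0, "rx": 0, "ry": 0, "rz": 0, "gripper": 0}, {"dx": 0, "dy": 0, "dz": 0, "rx": 0, "ry": 0, "rz": 0, "gripper": 0}])

```text
time_s: 14.18
ee_pos: [0.5233, 0.1707, 0.0463]
tool_rot: [0.202, 0.979, 0.001, 0.002]
force: [-2.0, -0.8, 6.1]
gripper_width: 0.0214
grasp_force: 60.9
```

Contact with the rack. I'll release gently.

Call:
jog_arm(deltas=[{"dx": 0, "dy": 0, "dz": 0, "rx": 0, "ry": 0, "rz": 0, "gripper": 0.24}, {"dx": 0, "dy": 0, "dz": 0, "rx": 0, "ry": 0, "rz": 0, "gripper": 0.26}, {"dx": 0, "dy": 0, "dz": 0, "rx": 0, "ry": 0, "rz": 0, "gripper": 0.3}, {"dx": 0, "dy": 0, "dz": 0, "rx": 0, "ry": 0, "rz": 0, "gripper": 0.4}, {"dx": 0, "dy": 0, "dz": 0, "rx": 0, "ry": 0, "rz": 0, "gripper": 0.6}, {"dx": 0, "dy": 0, "dz": 0, "rx": 0, "ry": 0, "rz": 0, "gripper": 0.6}, {"dx": 0, "dy": 0, "dz": 0, "rx": 0, "ry": 0, "rz": 0, "gripper": 0.6}])

```text
time_s: 15.05
ee_pos: [0.5229, 0.1707, 0.0453]
tool_rot: [0.202, 0.979, 0.001, 0.001]
force: [0.3, 0.3, -0.6]
gripper_width: 0.0518
grasp_force: 0.0
```

Call:
jog_arm(deltas=[{"dx": 0, "dy": 0, "dz": -0.2, "rx": 0, "ry": 0, "rz": 0, "gripper": 0.6}, {"dx": 0, "dy": 0, "dz": -0.4, "rx": 0, "ry": 0, "rz": 0, "gripper": 0.6}, {"dx": 0, "dy": 0, "dz": -0.6, "rx": 0, "ry": 0, "rz": 0, "gripper": 0.6}, {"dx": 0, "dy": 0, "dz": -0.8, "rx": 0, "ry": 0, "rz": 0, "gripper": 0.6}, {"dx": 0, "dy": -0.8, "dz": -0.4, "rx": 0, "ry": 0, "rz": 0, "gripper": 0.6}, {"dx": 0, "dy": -0.8, "dz": 0, "rx": 0, "ry": 0, "rz": 0, "gripper": 0.6}, {"dx": 0, "dy": -0.8, "dz": 0, "rx": 0, "ry": 0, "rz": 0, "gripper": 0.6}, {"dx": 0, "dy": -0.8, "dz": 0, "rx": 0, "ry": 0, "rz": 0, "gripper": 0.6}, {"dx": 0, "dy": -0.4, "dz": 0, "rx": 0, "ry": 0, "rz": 0, "gripper": 0.6}, {"dx": 0, "dy": 0, "dz": 0, "rx": 0, "ry": 0, "rz": 0, "gripper": 0.6}, {"dx": 0, "dy": 0, "dz": 0, "rx": 0, "ry": 0, "rz": 0, "gripper": 0.6}])

```text
time_s: 16.42
ee_pos: [0.4374, -0.0274, 0.1894]
tool_rot: [0.202, 0.979, 0.001, 0.002]
force: [-0.5, 0.6, -0.1]
gripper_width: 0.0509
grasp_force: 0.0
```

Run:
```python
from h import *
state()
p,d=capture("top")
cv2.imwrite("pics/end.png",cv2.convertScaleAbs(cv2.resize(p[195:310,150:260],None,fx=5,fy=5,interpolation=cv2.INTER_CUBIC)[:,:,::-1],alpha=1.2))
Kc,R,t=cam("top");v,u=np.mgrid[0:420,0:560];P=(np.dstack([(u-Kc[0,2])/Kc[0,0]*d,(v-Kc[1,2])/Kc[1,1]*d,d])-t)@R
near=np.hypot(P[...,0]-.522,P[...,1]-.17)<.09
q=P[near&(P[...,2]>.058)&(P[...,2]<.09)];C=np.cov(q.T);print("rib",len(q),q.mean(0),np.percentile(q[:,2],[5,50,95]),np.degrees(.5*np.arctan2(2*C[0,1],C[0,0]-C[1,1])))
```

```text
16.43 [ 0.4374 -0.0274  0.1894] [[-0.918, 0.396, 0.004], [0.396, 0.918, 0.002], [-0.003, 0.003, -1.0]] [-0.5  0.6 -0.1] 0.0509 0.0
rib 206 [0.52337254 0.17099255 0.07046073] [0.06375236 0.07080224 0.07541882] -23.602266675769087
```

View pics/end.png

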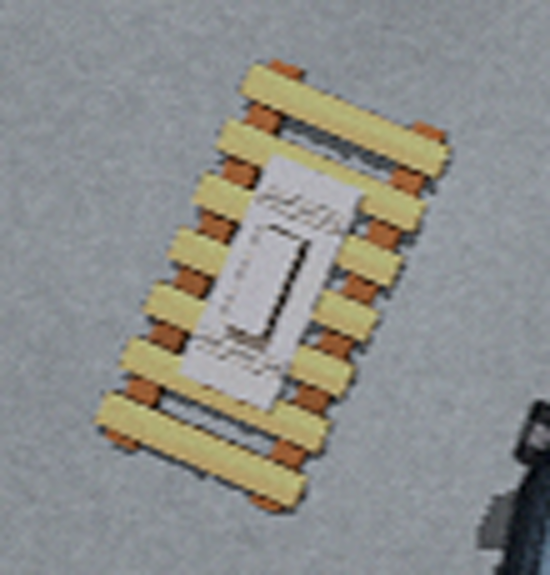

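The cast lies centred, flat and aligned along the rack (crop centre about (272,283)), rib up, with the gripper away.

```bash
python3 -c "
from rig import *
print(job_done())"
```

```text
the job is handed in; nothing more can be done
None
```

The cast came out of its mould with no sign of breakage and lies centred on the drying rack, rib up and lengthwise. It is released, and I handed the job in at about 16.5 s; no verdict came back.

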